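# Re-index the penetrometer's sample table

### The job

The swivel sample table is locked by a spring plunger with a red T-knob: pull the knob out and twist it so that it stays out by itself when let go, then swing the table by its black post until the brass cup stands under the brass cone (not under the black rod). Only then twist the knob back and ease the table to and fro until the pin snaps fully home in its notch, with the knob untwisted. Do not touch the cone stand or the rod stand, and leave the other things on the bench where they are.

Things in the scene. Friction and masses are not known exactly. Their poses are not given: they have to be found in the camera images.
- instrument: White fixed base plate 340 x 220 x 20 mm. Origin on the bench on the table's vertical swivel axis; -x is its front (robot's side, plunger there), +x its back. On it swivels an aluminium table: disc radius 83 mm, top 75 mm above the bench, bevelled rim of 98 mm outer radius sloping 35 deg.
- turntable (a joint): Table angle (rad), counterclockwise from above positive, +-1.4; 0 at start: post in front, cup at back, pin in the front notch. Two more notches take the pin at about +1.05 and -1.05, both shifted together by an untold 0 to 0.13 rad either way (adjustable ring); play 0.013. It stays where left; turning takes 2 N at the post, 4 to 7 N with the pin riding on the rim; in a notch it stops dead.
- post_grip (a point): Grip point of the upright black post on the table, for swinging it: cylinder 16 mm thick, from 75 to 162 mm above the bench, 68 mm from the swivel axis. The point is on its axis, 145 mm above the bench. A gripper pointing down here passes over the knob; nothing near stands above 193 mm.
- cup_rim (a point): Centre of the mouth of the yellow-filled brass sample cup fixed on the table (60 mm in diameter), 120 mm above the bench, 55 mm from the swivel axis, across the axis from the post. Axes turn with the table.
- plunger (a joint): Travel of the lock pin (m) along its axis, outward positive: 0 home in a notch; about 0.0095 tip riding on the rim between notches; 0.013 held out, the twisted knob resting on its collar; 0.017 end stop. A spring pushes it in: 4 N at 0, 7.5 N at 0.013.
- knob (a joint): Twist of the T-knob about the pin's axis (rad), counterclockwise positive looking at it from outside, -0.03 to 1.35. At 0 its brass cross-pin lies in the collar's slot. It turns only when the plunger is pulled out past 0.013; turned over about 0.5 and let go, it rests on the collar and stays out. Turned back to 0 it drops in and the spring drives the pin.
- knob_grip (a point): Centre of the red T-bar, 44 x 12 x 14 mm: own x along the 44 mm, y across the 12 mm, z outward along the pin's axis, which leans 35 deg from vertical to the instrument's front. At start x points uphill to the table; 125 mm before the swivel axis, 111 mm high. It moves out with the plunger. Stem 12 mm thick; collar top 27 mm under the bar's centre when home.
- cone_stand: White stand whose arm holds the brass cone, at the left or the right of the back of the table. Origin on the bench surface straight below the cone's tip, 55 mm from the swivel axis; column 115 mm behind (instrument +x), arm 18 mm wide, 167 to 181 mm above the bench, column top 193 mm.
- cone_tip (a point): Tip of the brass cone (28 mm wide, pointing down), 135 mm above the bench, 15 mm above the cup's rim level.
- rod_stand: Green stand with a black thermometer rod (8 mm thick) at the other side; same shape, origin and sizes as the cone stand.
- spare_cup: Bystander: loose open brass cup, 64 mm wide, 50 mm tall, beside the instrument. Origin at its underside.
- amber_jar: Bystander: loose amber jar, 56 mm wide, 85 mm tall. Origin at its underside.
- tweezers: Bystander: steel tweezers lying flat, 140 x 12 x 6 mm. Origin at the underside's centre.

How it is judged:
By the outcome, as a careful person would: the job done as asked, in the order asked, and still so for the second after the job is handed in, with the robot touching nothing.
It also fails if it takes over 72 s, if anything falls off the work surface, if the arm or the gripper's body presses on something with over 40 N, if the wrist force passes 120 N, or if a joint passes its speed limit or range.

### The arm

A 6-joint arm with a two-finger parallel gripper is mounted at the origin on the work surface. World frame = base frame: x ahead of the robot, y to its left, z up, the work surface at z = 0. Lengths are in m, angles in rad, forces in N, time in s.
With the tool pointing down it reaches from about 0.275 to 0.875 m from the base axis. Payload 12.5 kg.
Tool frame: the origin (TCP) lies at the very end of the fingers, on their centre line; the grasp point (between the pads) lies 19 mm behind it; z points along the fingers, y is the line along which they close (so a half turn about z gives the same grasp; the last joint's range is limited). The gripper opens to 85 mm and grips with 20 to 120 N. Pads are 22 mm wide; open, the fingers measure 114 mm over their backs; the gripper's body (76 mm by 85 mm) begins 54 mm behind the grasp point. The pads swing forward as they close: fully open they stand 13 mm farther back than shut.
Start: joints at [1.161, 0.351, 1.652, -0, 1.139, -0.085], TCP at [0.175, 0.521, 0.231] pointing down, gripper open.
Joint ranges: [-2.75, 2.75], [-0.79, 2.1], [0.01, 2.65], [-1.57, 4.71], [0.07, 3.14], [-2.87, 2.87]. Speed limits (rad/s): [2.22, 2.22, 2.79, 3.14, 3.14, 3.14].

### API

Orientations are given as a 3x3 rotation matrix whose columns are the frame's x, y, z axes.
In Python, from bench import manip gives the robot as it stands. Calls block until the motion is done:
- manip.move_ptp(position, orientation): joint-space move of the TCP to a pose.
- manip.move_l(position, attitude=None, max_speed=0.15): straight line of the TCP; attitude=None keeps the orientation; max_speed is the mean speed in m/s.
- manip.move_j(angles): joint-space move.
- manip.set_gripper(opening, effort=None): opening from 0.0 (shut) to 1.0 (fully open); effort is the grip in N (None keeps the last); returns when the fingers have stopped.
- manip.dwell(seconds).
- manip.inverse_kinematics(position, orientation): joint angles nearest the present ones, or None.
- manip.grab_frame(name): name is "scene" or "top"; returns (picture, depth): 384x512x3 uint8, red, green, blue; 384x512 float32, m along the optical axis (not along the pixel's ray), 0 where there is no reading.
- manip.get_calibration(name): a dict with "camera_matrix" (3x3 intrinsics, pixels), "R" (3x3) and "t" (3): a world point X has camera coordinates R X + t. Camera axes: x right, y down, z forward; pixel columns grow to the right and rows downward; lengths in m; the calibration is good to about 2 mm. A picture is of the moment at which its call begins. get_calibration takes no time and is no camera call.
A pose or a line that the arm cannot do raises manip.Unreachable and nothing moves.
- manip.sign_off(): hands the job in; it is judged then, once.
Trained networks look in the newest picture that a camera, given by its name, has taken for a name from the list of things; names that differ only in an ending like _2 or _b are one class to them, and where a whole thing is asked for, a point or a joint stands for the part that bears it (a point fixed in the world has none). Each returns a list of dicts, best first, with "confidence" (0 to 1); they miss things now and then, are a little off and sometimes report something else, mostly with a low value. They report only what shows in the picture. A call takes as long as a camera call.
- manip.look_for(camera, name): "at" ([x, y, z] in m, in world coordinates, good to about 4 mm: the middle of the surface that is visible of it).
Readings, each from a call of its own:
- manip.current_time(): time.
- manip.current_qpos(): joint angles.
- manip.current_joint_vel(): joint speeds.
- manip.current_joint_torque(): joint torques, N m.
- manip.current_ee_pos(): TCP position.
- manip.current_tcp_rot(): TCP orientation.
- manip.current_force(): force on the tool from outside, world axes, zero at the start.
- manip.current_ft_torque(): the same for the moment, N m.
- manip.current_grip_width(): opening from 0.0 (shut) to 1.0 (fully open).
- manip.current_grip_force(): force on a finger pad.
Only numpy, scipy, OpenCV 4.12 (cv2) and the standard library are available. Lean on these libraries where they do the work, as an engineer would, in place of code of your own. Each camera call takes 0.05 s, during which the arm holds its last target. There are 200 camera calls.

## Working session

There is one attempt and no reset: what is moved stays moved. The work goes in short steps, each a Python script; the robot and the scene stay as the last script left them, time stands still between calls to the robot, and variables do not carry over. Pictures are saved under pics/ and viewed, at most 10 in all, crops included, and the job is handed in when it is done.

```bash
mkdir -p pics; ls
python3 - <<'E'
from bench import manip as m
import cv2,numpy as np
ims=[]
for c in("scene","top"):
    p,d=m.grab_frame(c); cv2.imwrite(f"pics/{c}0.png",p[:,:,::-1]); np.save(f"pics/{c}0.npy",d)
    k=m.get_calibration(c); print(c,k["camera_matrix"].tolist(),np.round(-k["R"].T@k["t"],3),np.round(k["R"],3).tolist())
    for n in["instrument","turntable","post_grip","cup_rim","plunger","knob","knob_grip","cone_stand","cone_tip","rod_stand","spare_cup","amber_jar","tweezers"]:
        print(n,[(np.round(r["at"],3).tolist(),round(r["confidence"],2)) for r in m.look_for(c,n)[:2]])
print(m.current_time())
E
```

```text
bench.py
pics
scene [[455.46301505536854, 0.0, 254.00317980794085], [0.0, 455.46301505536854, 192.0135476839978], [0.0, 0.0, 1.0]] [1.1   0.286 0.895] [[-0.47, 0.883, -0.005], [0.731, 0.386, -0.563], [-0.495, -0.268, -0.827]]
instrument [([0.652, -0.041, 0.018], 0.83)]
turntable [([0.611, -0.045, 0.076], 0.7)]
post_grip [([0.61, -0.046, 0.073], 0.62)]
cup_rim []
plunger [([0.762, -0.024, 0.163], 0.46)]
knob [([0.499, -0.052, 0.108], 0.7)]
knob_grip [([0.503, -0.054, 0.11], 0.69)]
cone_stand []
cone_tip [([0.758, -0.018, 0.161], 0.79)]
rod_stand [([0.746, -0.117, 0.162], 0.64)]
spare_cup [([0.546, 0.174, 0.029], 0.57), ([0.651, -0.04, 0.02], 0.33)]
amber_jar [([0.703, -0.288, 0.064], 0.61)]
tweezers [([0.525, -0.252, 0.006], 0.77)]
top [[399.8262913503017, 0.0, 255.56639130457503], [0.0, 399.8262913503017, 187.84869442584406], [0.0, 0.0, 1.0]] [0.474 0.041 0.921] [[0.132, -0.991, 0.004], [-0.969, -0.13, -0.21], [0.209, 0.024, -0.978]]
instrument [([0.589, -0.054, 0.024], 0.77)]
turntable [([0.601, -0.065, 0.076], 0.91), ([0.521, -0.248, 0.005], 0.74)]
post_grip [([0.601, -0.062, 0.074], 0.71)]
cup_rim [([0.603, -0.068, 0.076], 0.9), ([0.724, -0.021, 0.184], 0.71)]
plunger [([0.496, -0.058, 0.114], 0.51), ([0.494, -0.057, 0.118], 0.3)]
knob [([0.498, -0.054, 0.112], 0.71)]
knob_grip [([0.494, -0.057, 0.117], 0.49)]
cone_stand [([0.722, -0.022, 0.182], 0.97)]
cone_tip [([0.721, -0.022, 0.181], 0.83)]
rod_stand [([0.734, -0.122, 0.182], 0.88)]
spare_cup [([0.559, 0.183, 0.012], 0.87)]
amber_jar [([0.687, -0.287, 0.079], 0.66), ([0.726, -0.024, 0.182], 0.3)]
tweezers [([0.521, -0.247, 0.008], 0.59), ([0.731, -0.121, 0.182], 0.47)]
1.4
```

View pics/top0.png

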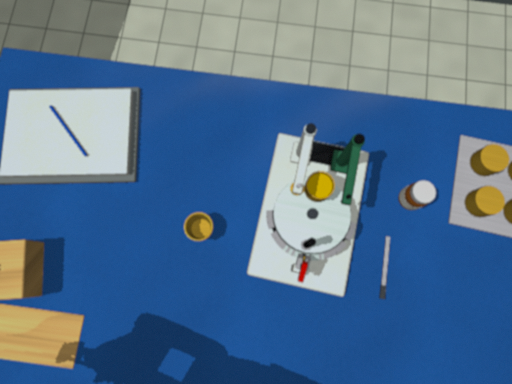

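View pics/scene0.png

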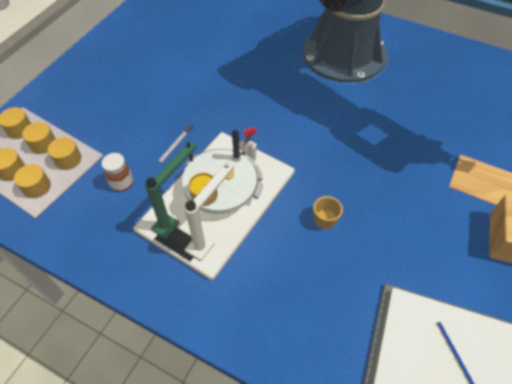

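Top view: knob at (303,270), post (308,243), swivel hub (312,214), cup (320,186), the white cone stand's arm on the left (300,160–190), the green rod stand on the right (352,170). The scene view agrees, so the cup must go to the +y side (positive turn). Next I fit the instrument pose from depth.

```bash
cat > h.py <<'E'
import numpy as np,cv2
from bench import manip as m
def cloud(c,p=None,d=None):
    if p is None: p,d=m.grab_frame(c)
    k=m.get_calibration(c);K=k["camera_matrix"];v,u=np.mgrid[:384,:512]
    X=np.stack([(u-K[0,2])/K[0,0]*d,(v-K[1,2])/K[1,1]*d,d],-1)
    W=(X-k["t"])@k["R"]; W[d==0]=np.nan
    return p,W,cv2.cvtColor(p,cv2.COLOR_RGB2HSV)
E
python3 - <<'E'
from h import *
from scipy.optimize import least_squares
for c in("top","scene"):
    p=cv2.imread(f"pics/{c}0.png")[:,:,::-1].copy();p,W,H=cloud(c,p,np.load(f"pics/{c}0.npy"))
    x,y,z=W[...,0],W[...,1],W[...,2]
    pl=W[(abs(z-.02)<.005)&(H[...,1]<60)&(H[...,2]>120)&(abs(x-.62)<.25)&(abs(y+.06)<.17)]
    r=cv2.minAreaRect(pl[:,:2].astype(np.float32)*1000);print(c,"plate",np.round(pl.mean(0),3),r)
    di=(abs(z-.075)<.004)&(np.hypot(x-.61,y+.06)<.11)
    h=cv2.convexHull(W[di][:,:2].astype(np.float32)*1000)[:,0]
    s=least_squares(lambda q:np.hypot(h[:,0]-q[0],h[:,1]-q[1])-q[2],[610,-60,83],loss="soft_l1",f_scale=2);print("disc",s.x,"z",np.median(z[di]))
    red=((H[...,0]<8)|(H[...,0]>172))&(H[...,1]>150)&(abs(x-.5)<.05)&(abs(y+.055)<.06)&(z>.07)
    R=W[red];print("red",len(R),R.mean(0).round(4),R.min(0).round(3),R.max(0).round(3))
    po=(H[...,2]<90)&(z>.085)&(z<.175)&(np.hypot(x-.545,y+.06)<.04)
    P=W[po];print("post",len(P),P.mean(0).round(4),P.max(0).round(3));T=P[P[:,2]>.155];print(" top",len(T),T.mean(0).round(4) if len(T) else "")
    cu=(abs(z-.115)<.012)&(H[...,1]>120)&(abs(H[...,0]-24)<10)&(np.hypot(x-.665,y+.06)<.06)
    C=W[cu];print("cup",len(C),C.mean(0).round(4),cv2.minEnclosingCircle(C[:,:2].astype(np.float32)*1000))
    for n,lo,xx in(("arms",.165,.77),):
        A=W[(z>lo)&(z<.187)&(x>.58)&(x<xx)&(abs(y+.07)<.12)]
        for nm,a in(("L",A[A[:,1]>-.07]),("R",A[A[:,1]<-.07])):
            if len(a)>10: print(nm,len(a),[np.round(t,1).tolist() for t in cv2.minAreaRect(a[:,:2].astype(np.float32)*1000)[:2]],cv2.fitLine(a[:,:2].astype(np.float32),cv2.DIST_HUBER,0,.01,.01).ravel().round(3))
E
```

```text
top plate [ 0.593 -0.051  0.019] ((629.94140625, -66.03571319580078), (218.93763732910156, 337.7929382324219), 84.87425994873047)
disc [613.8457675  -64.32633996  83.38639928] z 0.07452053984436503
red 96 [ 0.4925 -0.0533  0.1182] [ 0.473 -0.06   0.103] [ 0.511 -0.048  0.128]
post 80 [ 0.5446 -0.0564  0.1447] [ 0.552 -0.051  0.164]
 top 47 [ 0.5464 -0.0583  0.161 ]
cup 494 [ 0.6699 -0.0706  0.1128] ((669.676513671875, -69.94441223144531), 28.040987014770508)
L 608 [[700.1, -24.4], [24.7, 133.5]] [ 0.996 -0.086  0.697 -0.024]
R 648 [[693.6, -121.0], [24.6, 137.5]] [ 0.997 -0.077  0.689 -0.118]
scene plate [ 0.657 -0.039  0.02 ] ((628.2605590820312, -65.5728759765625), (220.08164978027344, 340.93121337890625), 84.84038543701172)
disc [612.62249373 -64.3453378   83.26007642] z 0.07534322788258026
red 51 [ 0.4958 -0.0516  0.1211] [ 0.477 -0.059  0.111] [ 0.508 -0.046  0.129]
post 142 [ 0.5498 -0.0562  0.1326] [ 0.555 -0.051  0.166]
 top 38 [ 0.548  -0.0583  0.1611]
cup 185 [ 0.6666 -0.0806  0.1134] ((667.1765747070312, -76.9957504272461), 22.436880111694336)
L 631 [[701.2, -22.8], [25.6, 139.4]] [ 0.999 -0.038  0.715 -0.021]
R 642 [[693.3, -117.3], [24.1, 141.2]] [ 0.999 -0.047  0.673 -0.114]
```

```bash
cat >> h.py <<'E'
from scipy.spatial.transform import Rotation as Ro
PSI=-0.0897; A=np.array([.6133,-.0643,0]); RI=Ro.from_euler("z",PSI).as_matrix()
a=np.radians(35); ez=RI@[-np.sin(a),0,np.cos(a)]; ex=RI@[np.cos(a),0,np.sin(a)]; ey=np.cross(ez,ex)
K0=A+RI@[-.125,0,.111]
def knob(th,out,up=0,flip=1):  # TCP pose gripping the bar twisted th, plunger out; up: grasp point above bar centre
    Rz=Ro.from_rotvec(ez*th).as_matrix()
    z=-ez; y=flip*(Rz@ey); x=np.cross(y,z)
    return K0+ez*(out+up-.019), np.column_stack([x,y,z])
def post(th,z=.145,flip=1):
    c=RI@Ro.from_euler("z",th).as_matrix()
    p=A+c@[-.068,0,0]; p[2]=z-.019
    Y=flip*c[:,1]; Z=np.array([0,0,-1.]); return p,np.column_stack([np.cross(Y,Z),Y,Z])
def F(): return np.array(m.current_force())
E
python3 - <<'E'
from h import *
for c in("top","scene"):
    p=cv2.imread(f"pics/{c}0.png")[:,:,::-1].copy();p,W,H=cloud(c,p,np.load(f"pics/{c}0.npy"))
    x,y,z=W[...,0],W[...,1],W[...,2]
    red=((H[...,0]<8)|(H[...,0]>172))&(H[...,1]>150)&(abs(x-.5)<.05)&(abs(y+.055)<.06)&(z>.07)
    q=(W[red]-K0)@np.column_stack([ex,ey,ez])*1000
    print(c,np.percentile(q,[3,50,97],axis=0).round(1).tolist())
for f in(1,-1):
    for n,P in(("k0",knob(0,.08,flip=f)),("k0",knob(0,0,flip=f)),("k1",knob(.95,.016,flip=f)),("p-",post(-.1,flip=f)),("p0",post(0,.2,flip=f)),("p1",post(1.3,flip=f))):
        j=m.inverse_kinematics(*P);print(f,n,None if j is None else np.round(j,2))
E
```

```text
top [[-14.2, -4.8, -0.8], [9.3, 0.4, 3.9], [24.3, 4.6, 6.8]]
scene [[-6.0, -4.0, -1.9], [13.3, 2.7, 4.8], [23.9, 6.7, 7.8]]
1 k0 [-0.27  0.11  2.34  0.91  0.13 -2.63]
1 k0 [-0.25  0.36  2.28  2.39  0.13  2.18]
1 k1 [-0.25  0.31  2.29  2.2   0.12  1.43]
1 p- [-0.18  0.48  1.75 -0.    0.91 -1.56]
1 p0 [-0.19  0.41  1.71 -0.    1.03 -1.67]
1 p1 None
-1 k0 [-0.27  0.11  2.34  0.91  0.13  0.52]
-1 k0 [-0.25  0.36  2.28  2.39  0.13 -0.96]
-1 k1 [-0.25  0.31  2.29  2.2   0.12 -1.71]
-1 p- [-0.18  0.48  1.75 -0.    0.91  1.58]
-1 p0 [-0.19  0.41  1.71 -0.    1.03  1.47]
-1 p1 [-0.29  0.57  1.6  -0.    0.98  0.07]
```

```bash
cat >> h.py <<'E'
TILT=np.radians(15)
def knob(th,out,up=.001,back=0):  # back: retreat along the tool axis
    R0=np.column_stack([-np.cross(ey,-ez),-ey,-ez])
    T=Ro.from_rotvec(ez*th).as_matrix()@Ro.from_rotvec(ey*TILT).as_matrix()@R0
    return K0+ez*(out+up)-T[:,2]*(.019-0)*-1-T[:,2]*back, T
E
python3 - <<'E'
from h import *
for t in(15,22):
    import h; h.TILT=np.radians(t); print(t,h.knob(0,0)[1].round(2).tolist())
    for P in(h.knob(0,0,back=.08),h.knob(0,0),h.knob(0,.0155),h.knob(.5,.0155),h.knob(.9,.0155),h.knob(.9,.013,back=.08)):
        j=m.inverse_kinematics(*P);print(None if j is None else np.round(j,2),P[0].round(3))
E
```

```text
15 [[0.94, -0.09, 0.34], [-0.08, -1.0, -0.03], [0.34, 0.0, -0.94]]
[-0.24  0.16  2.14  0.1   0.5   1.34] [ 0.467 -0.051  0.169]
[-0.23  0.36  2.13  0.15  0.31  1.3 ] [ 0.495 -0.054  0.094]
[-0.23  0.32  2.14  0.14  0.34  1.3 ] [ 0.486 -0.053  0.107]
[-0.15  0.32  2.16 -0.36  0.29  1.37] [ 0.486 -0.055  0.107]
[-0.1   0.32  2.19 -0.85  0.26  1.51] [ 0.487 -0.057  0.108]
[-0.06  0.12  2.21 -0.55  0.42  1.23] [ 0.456 -0.038  0.176]
22 [[0.97, -0.09, 0.22], [-0.09, -1.0, -0.02], [0.22, -0.0, -0.97]]
[-0.22  0.21  2.04  0.05  0.67  1.4 ] [ 0.475 -0.052  0.171]
[-0.22  0.38  2.06  0.06  0.48  1.39] [ 0.492 -0.053  0.093]
[-0.22  0.34  2.07  0.06  0.5   1.39] [ 0.484 -0.053  0.106]
[-0.12  0.34  2.09 -0.4   0.46  1.43] [ 0.484 -0.056  0.107]
[-0.05  0.35  2.14 -0.83  0.43  1.53] [ 0.485 -0.058  0.108]
[ 0.02  0.17  2.14 -0.63  0.59  1.36] [ 0.462 -0.033  0.177]
```

Run:
```python
from h import *
m.set_gripper(.45,60)
m.move_ptp(*knob(0,0,back=.09)); p,T=knob(0,0)
m.move_l(p,max_speed=.1); f0=F();print("f0",f0.round(1),m.current_force() is None)
m.set_gripper(0.0,60); print("w",m.current_grip_width(),m.current_grip_force(),(F()-f0).round(1))
for o in(.004,.008,.012,.0155):
    m.move_l(knob(0,o)[0],max_speed=.04); print(o,((F()-f0)@np.column_stack([ex,ey,ez])).round(1))
print(m.current_time())
p,_=m.grab_frame("top");cv2.imwrite("pics/t1.png",cv2.resize(p[150:320,220:400],None,fx=3,fy=3)[:,:,::-1])
```

```text
f0 [ 0.4 -1.  -0.3] False
w 0.1260067507328711 58.86771030316595 [-5.6 -6.5  8.2]
0.004 [-1.6 -6.6 -5.1]
0.008 [-1.1 -6.  -6.4]
0.012 [-0.5 -5.8 -7.8]
0.0155 [-0.9 -7.  -8.2]
6.6083
```

Run:
```python
from h import *
B=np.column_stack([ex,ey,ez])
for t in(.15,.3,.5,.7,.9,1.0):
    m.move_l(*knob(t,.0157),max_speed=.03); print(t,(F()@B).round(1),(np.array(m.current_ft_torque())@B).round(2),round(m.current_grip_width(),3),round(m.current_time(),1))
m.move_l(knob(1.0,.0128)[0],max_speed=.03);print((F()@B).round(1))
```

```text
0.15 [-0.8 -9.4 -8.8] [-1.54 -0.03  0.33] 0.126 7.0
0.3 [ 0.1 -9.4 -8.4] [-1.42 -0.12  0.38] 0.127 7.3
0.5 [ 0.8 -8.9 -8.1] [-1.32 -0.11  0.4 ] 0.128 7.6
0.7 [ 1.9 -8.2 -7.9] [-1.15 -0.1   0.25] 0.126 8.0
0.9 [ 0.9 -7.4 -8.4] [-0.94 -0.02  0.19] 0.125 8.3
1.0 [ 0.8 -6.4 -8.4] [-0.85 -0.    0.14] 0.127 8.6
[ 0.6 -3.7  9.4]
```

Run:
```python
from h import *
m.set_gripper(.4)
m.move_l(knob(1.0,.0128,back=.1)[0],max_speed=.2)
p,T=post(0,.25,flip=-1); m.move_ptp(p,T)
# look at the knob past the gripper
for c in("top","scene"):
    p,W,H=cloud(c); x,y,z=np.moveaxis(W,-1,0)
    red=((H[...,0]<8)|(H[...,0]>172))&(H[...,1]>150)&(abs(x-.49)<.06)&(abs(y+.055)<.06)&(z>.07)
    q=(W[red]-K0)@np.column_stack([ex,ey,ez])*1000
    print(c,len(q),np.percentile(q,[3,50,97],axis=0).round(1).tolist() if len(q) else "",(cv2.fitLine(q[:,:2].astype(np.float32),cv2.DIST_L2,0,.01,.01).ravel() if len(q)>5 else ""))
    cv2.imwrite(f"pics/{c}2.png",p[:,:,::-1])
print(m.current_time())
```

```text
top 0  
scene 63 [[-4.3, -16.4, 10.2], [8.1, 3.3, 16.7], [15.8, 17.8, 20.6]] [0.49275264 0.8701694  6.919849   1.9417921 ]
10.6333
```

Run:
```python
from h import *
p,T=post(0,.145,flip=-1); m.move_l(p,max_speed=.12); f0=F()
m.set_gripper(0,50); print("w",m.current_grip_width(),(F()-f0).round(1))
for t in np.linspace(.15,1.05,7):
    m.move_l(*post(t,flip=-1),max_speed=.06)
    R=post(t,flip=-1)[1]; print(round(t,2),((F()-f0)@R).round(1))
m.set_gripper(.4); p,T=post(1.05,.25,flip=-1); m.move_l(p,max_speed=.2)
m.move_ptp(*knob(1.0,.013,back=.1))
for c in("top","scene"):
    p,W,H=cloud(c); cv2.imwrite(f"pics/{c}3.png",cv2.resize(p[100:300,100:420] if c=="scene" else p[100:300,200:420],None,fx=2.4,fy=2.4)[:,:,::-1])
    P=W[(H[...,2]<90)&(W[...,2]>.155)&(W[...,2]<.166)&(np.hypot(W[...,0]-A[0],W[...,1]-A[1])<.085)]
    if len(P)>5:
        d=RI.T@(np.median(P,0)-A); print(c,len(P),np.hypot(*d[:2]),np.arctan2(-d[1],-d[0]))
print(m.current_time())
```

```text
w 0.17347298678851722 [-1.6  0.1  5. ]
0.15 [-2.3  2.  -6.3]
0.3 [-4.1  2.3 -7.7]
0.45 [-4.7  0.7 -8.1]
0.6 [-7.5  0.2 -8.8]
0.75 [-8.6  0.1 -9. ]
0.9 [-9.   0.1 -7.5]
1.05 [-10.1  -0.5  -6.7]
top 50 0.0677586596421055 1.0573238304150414
scene 53 0.06598671791013937 1.0612163352843111
16.1
```

View pics/scene3.png

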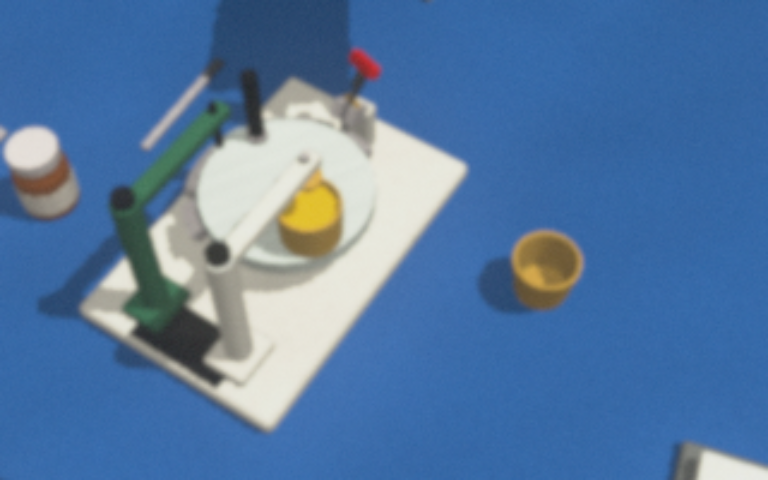

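The scene view shows the cup (310,215) under the white arm's cone (313,180), with the red knob standing out and twisted (365,63). Now I twist the knob back.

Run:
```python
from h import *
B=np.column_stack([ex,ey,ez])
m.move_l(knob(1.0,.013)[0],max_speed=.1); f0=F()
m.set_gripper(0,60); print("w",m.current_grip_width(),((F()-f0)@B).round(1))
m.move_l(knob(1.0,.0157)[0],max_speed=.03);print(((F()-f0)@B).round(1))
for t in(.75,.5,.25,0):
    m.move_l(*knob(t,.0157),max_speed=.03); print(t,((F()-f0)@B).round(1),round(m.current_ft_torque()@ez,2))
for o in(.0135,.0115,.0095,.0075):
    m.move_l(knob(0,o)[0],max_speed=.03); print(o,((F()-f0)@B).round(1))
    if (F()-f0)@ez>6: break
m.set_gripper(.4); m.move_l(knob(0,.01,back=.1)[0],max_speed=.2)
p,T=post(1.05,.25,flip=-1); m.move_ptp(p,T)
p,W,H=cloud("scene"); x,y,z=np.moveaxis(W,-1,0)
red=((H[...,0]<8)|(H[...,0]>172))&(H[...,1]>150)&(abs(x-.49)<.06)&(abs(y+.055)<.06)&(z>.07)
q=(W[red]-K0)@B*1000
if len(q):print(len(q),np.percentile(q,[3,50,97],axis=0).round(1).tolist(),cv2.fitLine(q[:,:2].astype(np.float32),cv2.DIST_L2,0,.01,.01).ravel()[:2])
print(m.current_time())
```

```text
w 0.12260332743461087 [ 0.5 -1.1  6.5]
[ 2.5 -3.7 -7.5]
0.75 [ 2.9 -3.8 -8.2] 0.13
0.5 [ 2.5 -4.3 -8.7] 0.26
0.25 [ 3.3 -5.7 -7.7] 0.27
0 [ 2.6 -7.1 -7.8] 0.3
0.0135 [ 2.3 -9.1 -6.6]
0.0115 [ 2.1 -8.1 -7.4]
0.0095 [ 1.5 -9.1  4.9]
0.0075 [ 3.1 -7.9 31.2]
55 [[-8.8, -4.3, 7.6], [14.7, 2.7, 14.7], [22.4, 6.5, 17.2]] [ 0.9974837  -0.07089625]
22.4833
```

```bash
cat >> h.py <<'E'
def kz():
    p,W,H=cloud("scene"); x,y,z=np.moveaxis(W,-1,0)
    r=((H[...,0]<8)|(H[...,0]>172))&(H[...,1]>150)&(abs(x-.49)<.06)&(abs(y+.055)<.06)&(z>.07)
    q=(W[r]-K0)@np.column_stack([ex,ey,ez])*1000
    return (len(q),np.percentile(q[:,2],[50,97]).round(1).tolist()) if len(q)>8 else (len(q),None)
E
python3 - <<'E'
from h import *
m.move_l(post(1.05,flip=-1)[0],max_speed=.12)
m.set_gripper(0,40); f0=F(); print("w",m.current_grip_width(),kz())
for t in list(1.05+np.arange(.02,.16,.02))+list(1.05+np.arange(.12,-.17,-.02)):
    P=post(t,flip=-1); m.move_l(*P,max_speed=.02); f=(F()-f0)@P[1]; k=kz(); print(round(t,2),f.round(1),k)
    if abs(f[1])>14 or (k[1] and k[1][1]<11): break
print(m.current_time())
E
```

```text
w 0.17350438548066627 (58, [14.4, 17.0])
1.07 [1.9 1.6 1.5] (58, [15.0, 17.4])
1.09 [1.3 1.4 1.7] (57, [14.5, 17.2])
1.11 [0.9 1.2 0.7] (58, [14.6, 17.1])
1.13 [0.9 1.2 1.4] (57, [14.5, 17.1])
1.15 [0.2 1.1 0.8] (58, [14.8, 17.1])
1.17 [0.9 0.9 0.6] (58, [14.6, 17.3])
1.19 [-0.5  2.9  0.9] (58, [14.5, 17.3])
1.21 [0.4 2.  0.9] (57, [14.2, 17.3])
1.17 [ 0.1  0.3 -1.2] (58, [14.5, 17.2])
1.15 [ 0.   1.8 -1.4] (58, [14.4, 17.4])
1.13 [ 0.3  1.9 -0.7] (56, [14.3, 17.5])
1.11 [ 0.5  2.8 -1. ] (56, [14.5, 17.5])
1.09 [-0.1  3.4 -0.7] (58, [14.4, 17.3])
1.07 [ 1.7  4.2 -0.5] (57, [15.1, 17.3])
1.05 [ 0.6  2.3 -1.5] (58, [14.9, 17.4])
1.03 [ 1.3 -6.5 -6.6] (53, [5.3, 8.0])
28.6917
```

Run:
```python
from h import *
for t in(1.05,1.035):
    P=post(t,flip=-1); m.move_l(*P,max_speed=.02); print(t,(F()@P[1]).round(1),kz())
m.set_gripper(.4); m.move_l(post(1.035,.26,flip=-1)[0],max_speed=.15)
m.move_ptp([.45,.25,.35],post(1.0,flip=-1)[1]); m.dwell(.3)
B=np.column_stack([ex,ey,ez])
for c in("top","scene"):
    p,W,H=cloud(c); x,y,z=np.moveaxis(W,-1,0)
    r=((H[...,0]<8)|(H[...,0]>172))&(H[...,1]>150)&(abs(x-.49)<.06)&(abs(y+.055)<.06)&(z>.07); q=(W[r]-K0)@B*1000
    print(c,np.percentile(q,[3,50,97],axis=0).round(1).tolist(),cv2.fitLine(q[:,:2].astype(np.float32),cv2.DIST_L2,0,.01,.01).ravel()[:2])
    P=W[(H[...,2]<90)&(z>.155)&(z<.166)&(np.hypot(x-A[0],y-A[1])<.085)]
    d=RI.T@(np.median(P,0)-A); print("angle",np.arctan2(-d[1],-d[0]))
    for n in("spare_cup","amber_jar","tweezers"): print(n,[np.round(r["at"],3).tolist() for r in m.look_for(c,n)[:1]])
    cv2.imwrite(f"pics/{c}4.png",cv2.resize(p[80:300,180:440] if c=="top" else p[100:300,80:360],None,fx=2.6,fy=2.6)[:,:,::-1])
print(m.current_time())
```

```text
1.05 [  1.  -20.2 -22.4] (53, [5.3, 8.0])
1.035 [  2.  -15.3 -18.1] (51, [5.2, 8.0])
top [[-14.8, -4.9, -1.8], [8.2, 0.1, 3.9], [23.9, 4.7, 6.2]] [0.99989885 0.01422108]
angle 0.9944748605691155
spare_cup [[0.564, 0.184, 0.015]]
amber_jar [[0.688, -0.287, 0.081]]
tweezers [[0.521, -0.25, 0.009]]
scene [[-6.8, -3.8, -1.0], [14.6, 2.7, 5.0], [24.3, 6.1, 7.9]] [ 0.99787736 -0.06512133]
angle 0.9968488254609927
spare_cup [[0.544, 0.174, 0.027]]
amber_jar [[0.701, -0.286, 0.062]]
tweezers [[0.527, -0.253, 0.006]]
32.7333
```

View pics/top4.png

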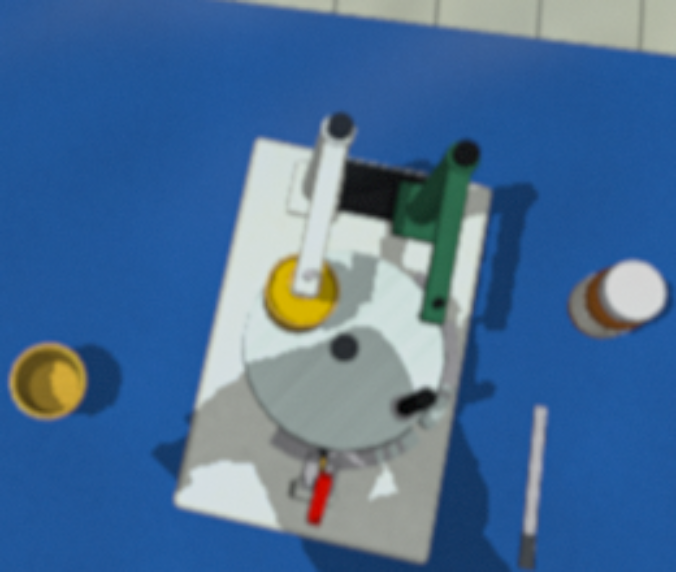

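The top view shows the cup (302,292) under the cone arm's end (310,275). The knob is home and untwisted (320,500), and the bystanders have not moved. Handing in.

```bash
python3 -c "
from bench import manip as m
print(m.sign_off())"
```

```text
the job is handed in; nothing more can be done
None
```

The job is handed in at about 33 s: the table is locked at about +1.0 rad with the brass cup under the brass cone, the pin fully home and the knob untwisted, the stands never approached, and the loose things where they were.

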